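Make up two seasoning boards for the tables

ROBOT

A 6-joint arm with a two-finger parallel gripper is mounted at the origin on a cart in front of the work surface, level with it; the furniture and walls round the work are solid. World frame = base frame: x ahead of the robot, y to its left, z up, the work surface at z = 0. Lengths are in m, angles in rad, forces in N, time in s.
With the tool pointing down it reaches from about 0.35 to 0.85 m from the base axis. Payload 8.1 kg.
Tool frame: the origin (TCP) lies at the very end of the fingers, on their centre line; the grasp point (between the pads) lies 19 mm behind it; z points along the fingers, y is the line along which they close (so a half turn about z gives the same grasp; the last joint's range is limited). The gripper opens to 93 mm and grips with 3 to 60 N. Pads are 15 mm wide; open, the fingers measure 128 mm over their backs; the gripper's body (75 mm by 188 mm) begins 65 mm behind the grasp point.
Start: joints at [-1.336, 0.13, 1.488, -0, 1.523, -0.085], TCP at [0.189, -0.57, 0.219] pointing down, gripper open.
Joint ranges: [-2.96, 2.96], [-0.89, 2.26], [0.02, 2.5], [-1.34, 4.48], [0, 2.73], [-2.66, 2.66]. Speed limits (rad/s): [2.39, 2.39, 2.79, 3.14, 3.14, 3.14].

INTERFACE

Orientations are given as a rotation vector (axis times angle).
In Python, from plant import monitor, eyes, ticket gives the robot as it stands.
- The arm moves only by the tool arm_command, never from a script. Its argument "deltas" is a list that holds one entry, the list of rows, each a list of 6 numbers: the shift along the world's x, y, z in cm, then the turn, a rotation vector about the world's x, y, z in degrees. In form: [[[tx, ty, tz, rx, ry, rz], ...]]. A call has 1 to 12 rows; each row shifts and turns the commanded pose from where the row before left it; what a row does not reach is not made up. A row lasts 1/12 s, in which the tool goes at most 41.7 mm and 7.16 degrees, less where a joint would pass 70% of its speed; a pose out of reach is approached as far as the arm can. A call is refused whole if a number of a shift passes 4.17 or a number of a turn 7.16, either way. A call with a gripper value outside its range is refused whole. "gripper" is the opening, from -1 (shut) to 1 (fully open), set as the call begins (left out, the last holds). The fingers move at their own pace and stop on an object; "squeeze" is the grip in N (left out, the last holds). Time passes only in rows, so rows that do not move let the fingers close. It gives the time, the measured TCP pose, the force, the opening and the grip force at its end, in the units of the state.
- monitor.read_state(): the state, without advancing time (a new reading comes with each control period).
- eyes.read_camera(name): name is "scene" or "side" or "wrist"; returns the picture (480x640x3 uint8, blue, green, red); there is no depth.
- eyes.camera_model(name): a dict with "fx", "fy", "cx", "cy" (pixels), "rvec" (rotation vector, rad) and "tvec" (3), from world to camera coordinates, as OpenCV has them. Camera axes: x right, y down, z forward; pixel columns grow to the right and rows downward; lengths in m; the calibration is good to about 2 mm. A picture is of the moment at which its call begins: read the wrist's pose just before it. camera_model takes no time and is no camera call; for the wrist camera it gives the pose at the moment of the call.
- ticket.close_job(): hands the job in; it is judged then, once.
The state is a dict: "t": time; "q": joint angles; "dq": joint speeds; "joint_torque": joint torques, N m; "tool_pos": TCP position; "orientation": TCP orientation; "force": force on the tool from outside, world axes, zero at the start; "wrist_torque": the same for the moment, N m; "opening": finger opening in m; "gripper_force": force on a finger pad.
Only numpy, scipy, OpenCV 4.12 (cv2) and the standard library are available. Lean on these libraries where they do the work, as an engineer would, in place of code of your own. Each camera call takes 0.05 s, during which the arm holds its last target. There are 200 camera calls.

TASK

Make up the two wooden boards from the stock standing on the cream board. The long board (three wells) gets a salt shaker, the spice jar with the dark lid, and the tea light, which goes in the smaller middle well; the short board (two wells) gets the other salt shaker and the spice jar with the white lid. Each thing stands upright at the bottom of a well of its own (a shaker or jar may take either large well of its board); leave the jam jar, the food tin and the mug where they are.

Things in the scene. Friction and masses are not known exactly. Their poses are not given: they have to be found in the camera images.
- salt_1: Salt shaker: clear body with a grey domed perforated top, 44 mm in diameter up to 66 mm height, then about 34 mm, 90 mm tall, 0.1 kg. Stands upright on the cream board at the start. Origin at the centre of its underside, z up; about round, so its yaw is meaningless. Same as the other shaker: either may go to either board.
- salt_2: The second salt shaker, same as the first, 44 mm in diameter, 90 mm tall. Stands upright on the cream board at the start. Origin at the centre of its underside, z up; about round, so its yaw is meaningless.
- dark_lid_jar: Spice jar with a black-brown lid (green disc on top) and a green label, 42 mm in diameter (lid 44 mm), 105 mm tall, 0.11 kg. Stands upright on the cream board at the start. Origin at the centre of its underside, z up; about round, so its yaw is meaningless.
- white_lid_jar: Spice jar with a white lid (small dark print on top), 47 mm in diameter, 98 mm tall, 0.11 kg. Stands upright on the cream board at the start. Origin at the centre of its underside, z up; about round, so its yaw is meaningless.
- tea_light: Tea light: low candle in a thin metal cup, 38 mm in diameter, 16 mm tall, 20 g. Stands upright on the cream board at the start. Origin at the centre of its underside, z up; about round, so its yaw is meaningless.
- long_board: Loose brown wooden board, steel handle loops at both ends; 90 mm wide (x), 270 mm long (y), 18 mm thick, 0.8 kg, on the range. Origin at the centre of its underside, z up. Has three round wells in its top, 8 mm deep (flat floor 10 mm above the underside): two of 68 mm diameter centred at y = -90 and +90 mm, a smaller of 60 mm at the centre (for the tea light).
- short_board: Loose brown wooden board, steel handle loops at both ends; 90 mm wide (x), 180 mm long (y), 18 mm thick, 0.8 kg, on the range. Origin at the centre of its underside, z up. Has two round wells in its top, 8 mm deep (flat floor 10 mm above the underside): both 68 mm in diameter, centred at y = -45 and y = +45 mm.
- jam_jar: Bystander, leave alone: jam jar with a yellow lid, 70 mm in diameter, 101 mm tall, on the range at the back. Origin at the centre of its underside.
- food_tin: Bystander, leave alone: short food tin, 75 mm in diameter, 58 mm tall, on the range at the left edge. Origin at the centre of its underside.
- mug: Bystander, leave alone: striped mug, 80 mm in diameter and 89 mm tall, at the back left. Its cup is centred 18 mm towards +y of its origin, and the handle reaches to 57 mm on the -y side; origin on the level of its underside.

How it is judged:
At the end, for the whole second after the job is handed in: Each kit is on its board as asked: every thing within 14 mm of its well's centre (board x and y), underside 5-13.5 mm above the board's, upright within 0.1 rad, released, at rest; boards level (0.05 rad), at rest; jam jar, tin and mug within 30 mm of their start ((y of dark_lid_jar in the frame of long_board between 0.076 and 0.104 m or y of dark_lid_jar in the frame of long_board between -0.104 and -0.076 m) and (y of white_lid_jar in the frame of short_board between 0.031 and 0.059 m or y of white_lid_jar in the frame of short_board between -0.059 and -0.031 m) and ((x of salt_1 in the frame of long_board between -0.014 and 0.014 m and z of salt_1 in the frame of long_board between 0.005 and 0.0135 m and (y of salt_1 in the frame of long_board between 0.076 and 0.104 m or y of salt_1 in the frame of long_board between -0.104 and -0.076 m) and x of salt_2 in the frame of short_board between -0.014 and 0.014 m and z of salt_2 in the frame of short_board between 0.005 and 0.0135 m and (y of salt_2 in the frame of short_board between 0.031 and 0.059 m or y of salt_2 in the frame of short_board between -0.059 and -0.031 m)) or (x of salt_2 in the frame of long_board between -0.014 and 0.014 m and z of salt_2 in the frame of long_board between 0.005 and 0.0135 m and (y of salt_2 in the frame of long_board between 0.076 and 0.104 m or y of salt_2 in the frame of long_board between -0.104 and -0.076 m) and x of salt_1 in the frame of short_board between -0.014 and 0.014 m and z of salt_1 in the frame of short_board between 0.005 and 0.0135 m and (y of salt_1 in the frame of short_board between 0.031 and 0.059 m or y of salt_1 in the frame of short_board between -0.059 and -0.031 m))) and x of dark_lid_jar in the frame of long_board between -0.014 and 0.014 m and z of dark_lid_jar in the frame of long_board between 0.005 and 0.0135 m and x of white_lid_jar in the frame of short_board between -0.014 and 0.014 m and z of white_lid_jar in the frame of short_board between 0.005 and 0.0135 m and x of tea_light in the frame of long_board between -0.014 and 0.014 m and z of tea_light in the frame of long_board between 0.005 and 0.0135 m and y of tea_light in the frame of long_board between -0.014 and 0.014 m and angle between each of salt_1, salt_2, dark_lid_jar, white_lid_jar, tea_light's own z axis and vertical below 0.1 rad and linear speed of each of salt_1, salt_2, dark_lid_jar, white_lid_jar, tea_light, long_board, short_board below 0.02 m/s and contact force between the fingers and salt_1 below 0.1 N and contact force between the fingers and salt_2 below 0.1 N and contact force between the fingers and dark_lid_jar below 0.1 N and contact force between the fingers and white_lid_jar below 0.1 N and contact force between the fingers and tea_light below 0.1 N and angle between each of long_board, short_board's own z axis and vertical below 0.05 rad and distance of each of jam_jar, food_tin, mug from where it was at the start of the episode below 0.03 m); the robot touches nothing.
It fails at once if a bystander (jam jar, food tin or mug) is moved by more than 30 mm or tipped (distance of any of jam_jar, food_tin, mug from where it was at the start of the episode above 0.03 m or angle between any of jam_jar, food_tin, mug's own z axis and vertical above 0.3 rad).
It also fails if it takes over 115 s, if anything falls off the work surface, if the arm or the gripper's body presses on something with over 40 N, if the wrist force passes 120 N, or if a joint passes its speed limit or range.

## Working session

There is one attempt and no reset: what is moved stays moved. The work goes in short steps, Python scripts to look and compute and a tool call to move; the robot and the scene stay as the last step left them, time stands still between calls to the robot, and variables do not carry over. Pictures are saved under pics/ and viewed, at most 14 in all, crops included, and the job is handed in when it is done.

Besides the shell and the picture viewer there is one more tool, called after "Call:" as name(argument=value, ...), one argument or row to a line, values as JSON. arm_command: Moves the arm, as the interface text tells. Its arguments: {"type":"object","properties":{"deltas":{"type":"array"},"gripper":{"type":"number"},"squeeze":{"type":"number"}},"required":["deltas"]}

```bash
mkdir -p pics; ls
cat > h.py <<'E'
import numpy as np, cv2
from plant import monitor, eyes, ticket
def snap(n,f):
    m=eyes.camera_model(n); im=eyes.read_camera(n); cv2.imwrite('pics/'+f,im); return m,im
def ray(m,u,v,z):
    R=cv2.Rodrigues(np.array(m['rvec'],float))[0]; t=np.array(m['tvec'],float).ravel()
    d=R.T@np.array([(u-m['cx'])/m['fx'],(v-m['cy'])/m['fy'],1]); c=-R.T@t
    return c+d*(z-c[2])/d[2]
def proj(m,p):
    R=cv2.Rodrigues(np.array(m['rvec'],float))[0]; q=R@np.array(p)+np.array(m['tvec'],float).ravel()
    return m['fx']*q[0]/q[2]+m['cx'],m['fy']*q[1]/q[2]+m['cy']
E
python3 - <<'E'
from h import *
for n in ['scene','side']:
    m,_=snap(n,n+'0.png'); print(n,m, ray(m,320,240,0))
    R=cv2.Rodrigues(np.array(m['rvec'],float))[0]; print(-R.T@np.array(m['tvec']).ravel())
print(monitor.read_state())
E
```

```text
pics
scene {'fx': 582.4015331436311, 'fy': 582.4015331436311, 'cx': 321.01563317072174, 'cy': 241.3931449123043, 'rvec': array([ 2.65412978, -0.19152137,  0.06310878]), 'tvec': array([-0.54432108,  0.11851717,  1.18774318])} [0.55686938 0.05953112 0.        ]
[ 0.46073634 -0.51855576  1.11350238]
side {'fx': 624.1418734516974, 'fy': 624.1418734516974, 'cx': 330.23239284775315, 'cy': 238.6692429806799, 'rvec': array([ 2.44115182, -0.0659176 ,  0.01808186]), 'tvec': array([-0.55889247,  0.09343247,  1.47624064])} [0.53883912 0.08775485 0.        ]
[ 0.51718337 -0.90745521  1.18719133]
{'t': 0.1, 'q': array([-1.33638872e+00,  1.31061738e-01,  1.48919505e+00, -1.42669054e-05,
        1.52297387e+00, -8.53756451e-02]), 'dq': array([-0.0011052 , -0.00025203, -0.00078412, -0.0006659 ,  0.0008169 ,
        0.00063575]), 'joint_torque': array([ 1.19637076e-03, -5.61346436e+01, -4.93091369e+01,  7.69920344e-02,
        2.92280753e-02, -5.47625348e-05]), 'tool_pos': array([ 0.1885266 , -0.56907035,  0.21769307]), 'orientation': array([-3.09990845e+00, -4.99917967e-01,  2.13760812e-04]), 'force': array([-0.39246825,  0.06532814,  0.12923101]), 'wrist_torque': array([-0.00026521, -0.03965293, -0.02152765]), 'gripper_force': 0.0, 'opening': 0.09304676184680533}
```

View pics/scene0.png

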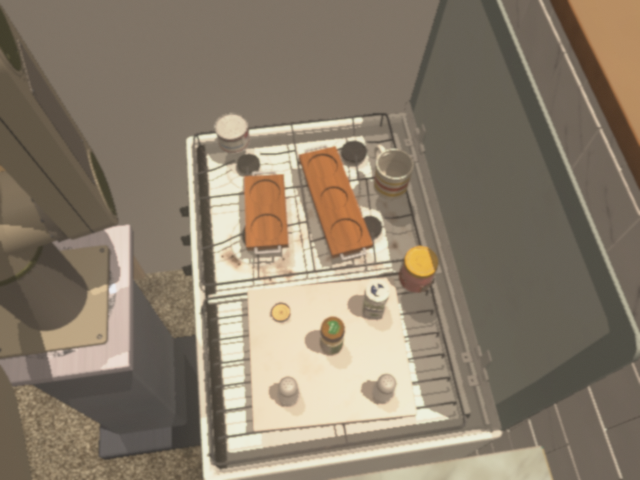

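View pics/side0.png

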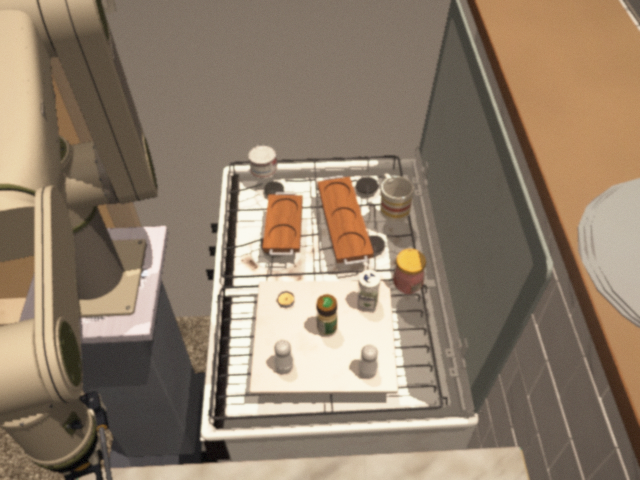

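The pictures show the short board at about (266,212), the long board at (336,201), tea light (281,313), dark jar (332,330), white jar (376,293), shakers (288,388) and (385,385) in the scene view. I'll enlarge it to measure.

Run:
```python
from h import *
a=cv2.imread('pics/scene0.png'); b=cv2.imread('pics/side0.png')
def crop(im,x,y,w,h,s,f):
    c=cv2.resize(im[y:y+h,x:x+w],None,fx=s,fy=s,interpolation=cv2.INTER_CUBIC)
    for k in range(0,w,20): 
        cv2.line(c,(k*s,0),(k*s,6),(0,0,255),1); cv2.putText(c,str(x+k),(k*s,16),0,.35,(0,0,255),1)
    for k in range(0,h,20):
        cv2.line(c,(0,k*s),(6,k*s),(0,0,255),1); cv2.putText(c,str(y+k),(8,k*s+4),0,.35,(0,0,255),1)
    cv2.imwrite('pics/'+f,c)
crop(a,230,140,160,120,5,'c1.png'); crop(a,240,270,190,145,4,'c2.png'); crop(b,245,260,160,120,5,'c3.png')
```

```text
(no output)
```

View pics/c1.png

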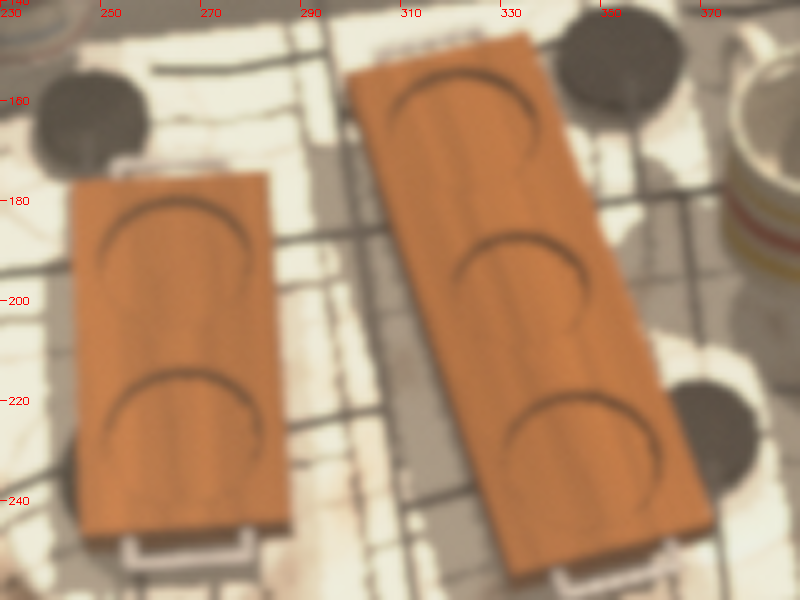

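View pics/c2.png

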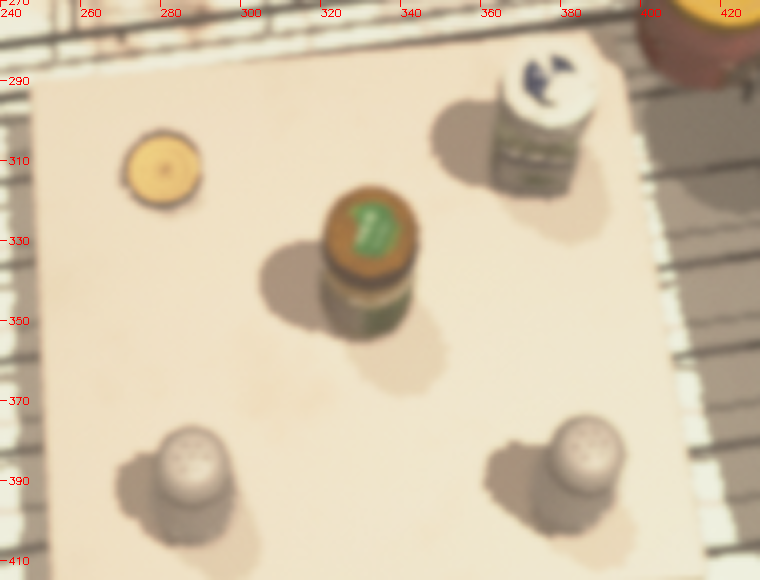

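View pics/c3.png

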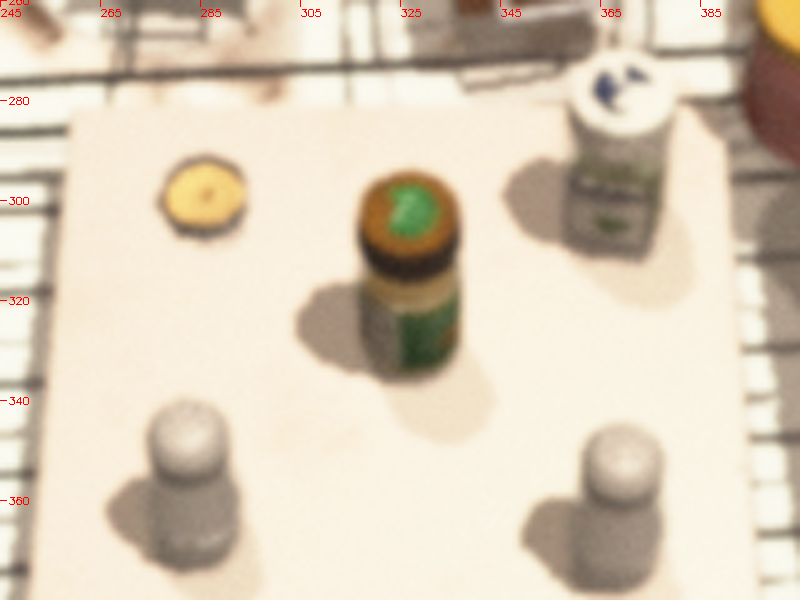

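Run:
```python
from h import *
from scipy.optimize import least_squares as ls
ms=eyes.camera_model('scene'); md=eyes.camera_model('side')
P=dict(dark=((332.5,328),(327,302.6)),white=((377.3,291.8),(369.4,278.4)),tea=((280.5,312.5),(285.8,299)),s1=((288.2,386.2),(282.6,347.4)),s2=((386.8,383.3),(369.8,352.6)))
H=dict(dark=.105,white=.098,tea=.015,s1=.082,s2=.082)
for k,(a,b) in P.items():
    r=ls(lambda p:np.r_[np.array(proj(ms,p))-a,np.array(proj(md,p))-b],[.5,-.2,.1])
    print(k,r.x.round(4),r.cost.round(2),[ [ray(m,*u,H[k]+z)[:2].round(4) for m,u in((ms,a),(md,b))] for z in (0,.012)])
for n,L,c in(('short',.18,[(244,176.4),(283.4,174.6),(288,246),(246.6,247.6)]),('long',.27,[(299,154.6),(336,147),(373.2,244.4),(332.4,256)])):
    def cor(p):
        cs,s=np.cos(p[2]),np.sin(p[2]); return [np.array([p[0]+cs*x-s*y,p[1]+s*x+cs*y,p[3]]) for x,y in((-.045,L/2),(.045,L/2),(.045,-L/2),(-.045,-L/2))]
    r=ls(lambda p:(np.array([proj(ms,q) for q in cor(p)])-c).ravel(),[.5,.2,0,.02]);print(n,r.x.round(4),r.fun.round(1))
    for z in(.018,.03):
        r=ls(lambda p:(np.array([proj(ms,q) for q in cor(np.r_[p,z])])-c).ravel(),[.5,.2,0]);print(n,z,r.x.round(4),r.cost.round(1))
for n,u,h in(('jam',(419,262),.101),('tin',(232,126),.058),('mug',(394,163),.089)): print(n,ray(ms,*u,h).round(3))
print(ray(ms,470,380,0),ray(ms,398,115,0))
```

```text
dark [ 0.5433 -0.1814  0.1195] 0.1 [[array([ 0.544 , -0.1766]), array([ 0.5444, -0.1714])], [array([ 0.543 , -0.1807]), array([ 0.5441, -0.1795])]]
white [ 0.6364 -0.1232  0.1174] 0.1 [[array([ 0.6393, -0.1157]), array([ 0.6393, -0.1087])], [array([ 0.6372, -0.1204]), array([ 0.6379, -0.1175])]]
tea [ 0.454  -0.104   0.0277] 0.03 [[array([ 0.4535, -0.0992]), array([ 0.4537, -0.0951])], [array([ 0.4536, -0.1038]), array([ 0.4543, -0.1035])]]
s1 [ 0.4514 -0.2675  0.0959] 0.05 [[array([ 0.4516, -0.2641]), array([ 0.4501, -0.2595])], [array([ 0.4517, -0.267 ]), array([ 0.4508, -0.2665])]]
s2 [ 0.6239 -0.2862  0.0912] 0.0 [[array([ 0.6254, -0.2841]), array([ 0.6247, -0.281 ])], [array([ 0.6235, -0.2868]), array([ 0.6236, -0.2878])]]
short [ 0.4483  0.1414 -0.0645  0.0157] [-0.   0.6  0.5 -0.1  0.4 -0.9 -0.8  0.4]
short 0.018 [ 0.4483  0.1401 -0.0645] 1.2
short 0.03 [ 0.4485  0.133  -0.0644] 1.8
long [0.6032 0.1545 0.138  0.009 ] [-0.1  0.4  0.  -0.5 -0.2  0.6  0.3 -0.5]
long 0.018 [0.6021 0.1492 0.1374] 1.1
long 0.03 [0.6005 0.1422 0.1366] 3.0
jam [ 0.73  -0.067  0.101]
tin [0.396 0.348 0.058]
mug [0.733 0.175 0.089]
[ 0.79840217 -0.28222747  0.        ] [0.7953693  0.37363968 0.        ]
```

Heights agree with a ~12 mm cream board, and the poses are good to a few mm. I'll start with the tea light, gripping it high so the fingers stay above the well rim.

Call:
arm_command(
  deltas=[
    [[2,3.5,0,0,0,-1.5],[2,3.5,0,0,0,-1.5],[2,3.5,0,0,0,-1.5],[2,3.5,0,0,0,-1.5],[2,3.5,0,0,0,-1.5],[2,3.5,0,0,0,-1.5],[2,3.5,0,0,0,-1.5],[2,3.5,0,0,0,-1.5],[2,3.5,0,0,0,-1.5],[2,3.5,0,0,0,-1.5],[2,3.5,0,0,0,-1.5],[2,3.5,0,0,0,-1.8]],
  ],
  gripper=1,
  squeeze=10,
)

```text
t: 1.1
tool_pos: [0.429, -0.1476, 0.2185]
orientation: [-3.142, 0.002, 0.0]
force: [0.5, -0.4, -0.6]
opening: 0.0929
gripper_force: 0.0
```

Call:
arm_command(
  deltas=[
    [[0.8,1.5,-2,0,0,0],[0.8,1.5,-2,0,0,0],[0.9,1.4,-2,0,0,0],[0,0,-1.5,0,0,0],[0,0,0,0,0,0],[0,0,0,0,0,0]],
  ],
)

```text
t: 1.6
tool_pos: [0.4527, -0.1052, 0.1427]
orientation: [-3.141, -0.002, 0.004]
force: [-0.6, 0.7, -0.3]
opening: 0.0928
gripper_force: 0.0
```

Run:
```python
from h import *
s=monitor.read_state(); m,im=snap('wrist','w1.png')
print(s['tool_pos'],s['orientation'],m['fx'],m['cx'],m['cy'])
R=cv2.Rodrigues(np.array(m['rvec'],float))[0];print(-R.T@np.array(m['tvec']).ravel(),R)
print('tcp',proj(m,s['tool_pos']),'expect',proj(m,[.454,-.104,.028]), proj(m,[.543,-.181,.117]))
```

```text
[ 0.45267405 -0.10515966  0.14272167] [-3.14081831e+00 -1.54043170e-03  4.19538356e-03] 421.21219561491904 317.70638744385144 235.39469684648103
[ 0.51941252 -0.10491187  0.30727373] [[ 1.55060764e-03 -9.99998641e-01 -5.59514436e-04]
 [-9.70284919e-01 -1.63991337e-03  2.41959680e-01]
 [-2.41960269e-01  1.67703892e-04 -9.70286143e-01]]
tcp (np.float64(318.2727020977464), np.float64(295.1485221638126)) expect (np.float64(316.4477002040377), np.float64(229.36487290551878)) (np.float64(497.1891101197125), np.float64(73.40721579605548))
```

View pics/w1.png

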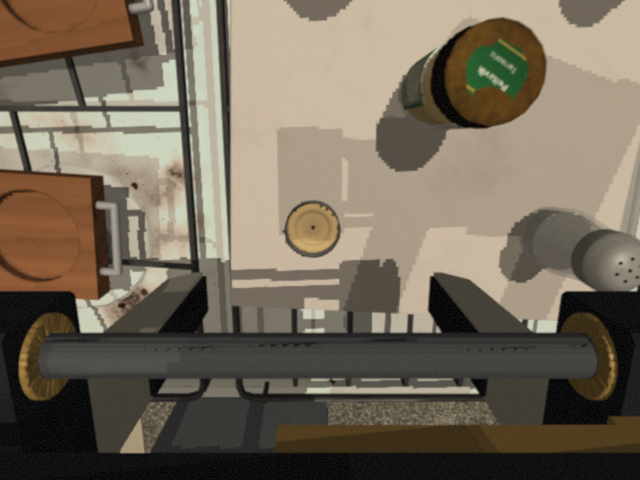

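The wrist view shows the tea light at (313,228) against a predicted (316,229), and the dark lid at (495,73) as predicted. That confirms the measurements.

Call:
arm_command(
  deltas=[
    [[0.1,0.3,-3,0,0,0],[0,0,-3,0,0,0],[0,0,-3,0,0,0],[0,0,-2,0,0,0],[0,0,-1,0,0,0],[0,0,0,0,0,0],[0,0,0,0,0,0],[0,0,0,0,0,0]],
  ],
)

```text
t: 2.32
tool_pos: [0.4563, -0.1034, 0.0258]
orientation: [3.141, -0.0, 0.005]
force: [1.5, -0.6, 0.9]
opening: 0.0933
gripper_force: 0.0
```

Call:
arm_command(
  deltas=[
    [[0,0,0,0,0,0],[0,0,0,0,0,0],[0,0,0,0,0,0],[0,0,0,0,0,0],[0,0,0,0,0,0],[0,0,0,0,0,0],[0,0,0,0,0,0],[0,0,0,0,0,0],[0,0,0,0,0,0],[0,0,0,0,0,0]],
  ],
  gripper=-1,
)

```text
t: 3.15
tool_pos: [0.4546, -0.1025, 0.0236]
orientation: [-3.141, -0.001, 0.0]
force: [0.2, -0.4, 0.0]
opening: 0.0371
gripper_force: 10.0
```

Call:
arm_command(
  deltas=[
    [[0,0,2,0,0,0],[0,0,3,0,0,0],[0.5,1,2,0,0,0],[1.5,2.5,0,0,0,0.8],[1.8,3.1,0,0,0,0.8],[1.8,3.1,0,0,0,0.8],[1.8,3.1,0,0,0,0.8],[1.8,3.1,0,0,0,0.8],[1.8,3.1,0,0,0,0.8],[1.7,3.1,0,0,0,1.0],[1.2,2,0,0,0,1.0],[0.8,1.1,0,0,0,1.0]],
  ],
)

```text
t: 4.15
tool_pos: [0.6024, 0.1524, 0.0933]
orientation: [-3.133, -0.219, -0.0]
force: [1.0, 0.6, -0.4]
opening: 0.0369
gripper_force: 10.0
```

Call:
arm_command(
  deltas=[
    [[0,0,0,0,0,0],[0,0,0,0,0,0]],
  ],
)

```text
t: 4.32
tool_pos: [0.6014, 0.1497, 0.0931]
orientation: [3.134, 0.216, -0.001]
force: [-0.2, -0.2, -1.2]
opening: 0.0369
gripper_force: 10.0
```

Run:
```python
from h import *
s=monitor.read_state(); m,im=snap('wrist','w2.png')
print(s['tool_pos'],s['opening'])
for n,p in dict(lp=(.5897,.239,.010),lc=(.602,.150,.010),lm=(.6143,.061,.010),sp=(.4512,.185,.01),sm=(.4454,.095,.01)).items(): print(n,np.round(proj(m,p)))
```

```text
[0.60140366 0.14971304 0.0931053 ] 0.03687054910900988
lp [170. 243.]
lc [318. 243.]
lm [465. 243.]
sp [237. 445.]
sm [365. 467.]
```

View pics/w2.png

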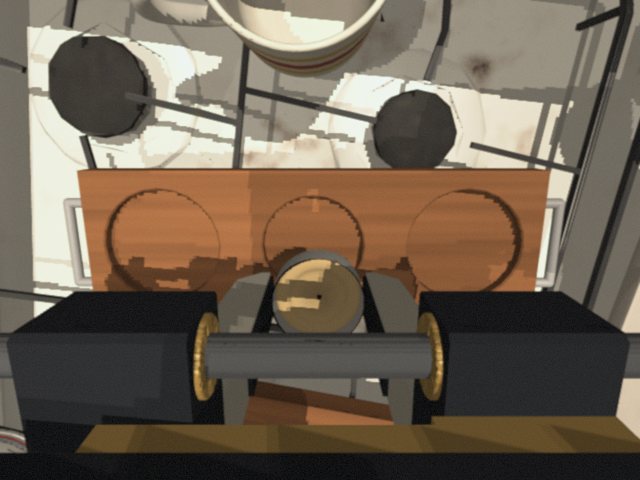

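The wells appear at (163,243), (314,244) and (465,242). The board is about 2.5 mm further to +y than I estimated; the tea light is held level.

Call:
arm_command(
  deltas=[
    [[0,0.25,-2,0,0,0],[0,0,-2,0,0,0],[0,0,-1.5,0,0,0],[0,0,-1,0,0,0],[0,0,-0.5,0,0,0],[0,0,0,0,0,0],[0,0,0,0,0,0],[0,0,0,0,0,0]],
  ],
)

```text
t: 5.03
tool_pos: [0.6026, 0.1518, 0.025]
orientation: [-3.134, -0.214, -0.003]
force: [0.8, -0.2, -1.3]
opening: 0.0369
gripper_force: 10.0
```

Call:
arm_command(
  deltas=[
    [[0,0,-0.2,0,0,0],[0,0,0,0,0,0],[0,0,0,0,0,0],[0,0,0,0,0,0]],
  ],
)

```text
t: 5.37
tool_pos: [0.6018, 0.152, 0.0219]
orientation: [3.134, 0.215, 0.001]
force: [0.6, -0.2, -1.4]
opening: 0.0369
gripper_force: 10.0
```

Call:
arm_command(
  deltas=[
    [[0,0,0,0,0,0],[0,0,0,0,0,0],[0,0,0,0,0,0],[0,0,0,0,0,0],[0,0,0,0,0,0]],
  ],
  gripper=0,
)

```text
t: 5.78
tool_pos: [0.6017, 0.1519, 0.0216]
orientation: [-3.134, -0.214, -0.0]
force: [-0.1, -0.4, 0.4]
opening: 0.0462
gripper_force: 0.0
```

Call:
arm_command(
  deltas=[
    [[0,0,1,0,0,0],[0,0,3,0,0,0],[0,0,4,0,0,0],[0,0,4,0,0,0],[0,0,4,0,0,0],[0,0,4,0,0,0],[0,0,0,0,0,0]],
  ],
  gripper=1,
)

```text
t: 6.37
tool_pos: [0.606, 0.1527, 0.2338]
orientation: [-3.133, -0.214, -0.025]
force: [0.2, 0.1, 2.4]
opening: 0.0888
gripper_force: 0.0
```

Run:
```python
from h import *
s=monitor.read_state(); m,im=snap('wrist','w3.png')
print(s['tool_pos'],s['orientation'])
for n,p in dict(tea=(.602,.1525,.026),lp=(.5897,.2415,.018),lm=(.6143,.0635,.018)).items(): print(n,np.round(proj(m,p)))
```

```text
[0.60603591 0.15271921 0.23381071] [-3.13264163 -0.21435079 -0.02479492]
tea [318. 216.]
lp [220. 214.]
lm [415. 214.]
```

View pics/w3.png

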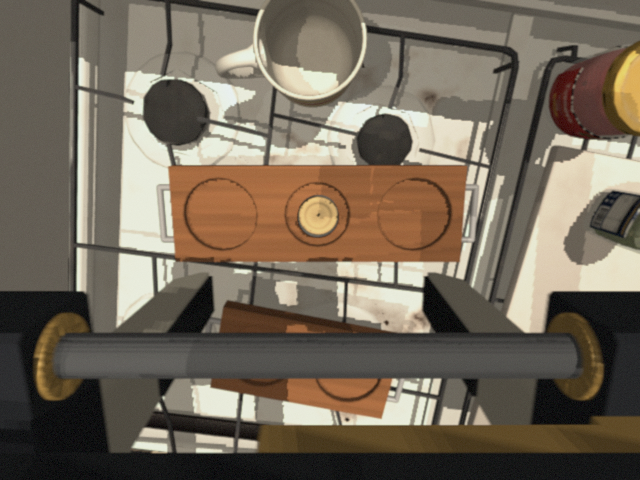

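The tea light sits centred in its well at (318,215), and the large wells match prediction. White-lid jar next.

Call:
arm_command(
  deltas=[
    [[0.1,-1.5,0,0,0,0],[0.3,-3,0,0,0,0],[0.4,-4,0,0,0,0],[0.4,-4,-0.5,0,0,0],[0.4,-4,-1,0,0,0],[0.4,-4,-1,0,0,0],[0.4,-3.5,-1,0,0,0],[0.3,-2.3,-1,0,0,0],[0.2,-1,-1,0,0,0],[0,0,0,0,0,0],[0,0,0,0,0,0],[0,0,0,0,0,0]],
  ],
)

```text
t: 7.42
tool_pos: [0.6304, -0.1197, 0.1664]
orientation: [-3.133, -0.216, 0.001]
force: [0.2, 1.3, -0.2]
opening: 0.0928
gripper_force: 0.0
```

Run:
```python
from h import *
s=monitor.read_state(); m,im=snap('wrist','w4.png')
print(s['tool_pos'],s['orientation'],proj(m,(.637,-.12,.11)))
```

```text
[ 0.63036835 -0.11968078  0.16639648] [-3.13331319e+00 -2.15841275e-01  1.20238423e-03] (np.float64(320.3506387972081), np.float64(244.78646083608683))
```

View pics/w4.png

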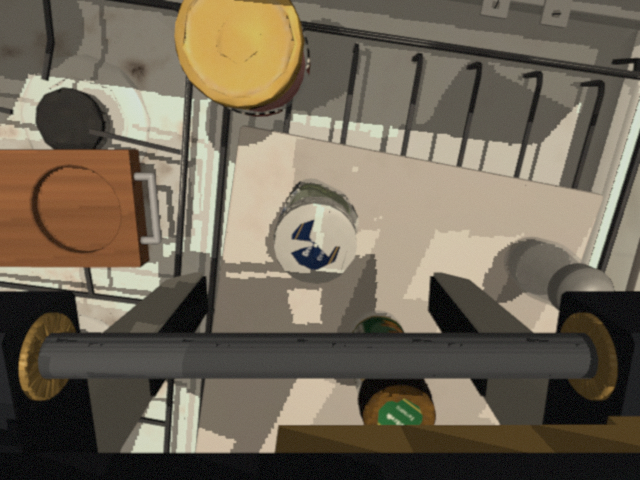

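The white lid is at (315,242) against a predicted (320,245), so I'll shift about 2 mm.

Call:
arm_command(
  deltas=[
    [[0.8,0.2,-1,0,0,0],[0,0,-2.5,0,0,0],[0,0,-3,0,0,0],[0,0,-2.5,0,0,0],[0,0,-1.5,0,0,0],[0,0,-0.9,0,0,0],[0,0,0,0,0,0],[0,0,0,0,0,0],[0,0,0,0,0,0]],
  ],
)

```text
t: 8.22
tool_pos: [0.6401, -0.1189, 0.0548]
orientation: [3.133, 0.215, 0.005]
force: [-0.6, 0.3, 0.5]
opening: 0.0929
gripper_force: 0.0
```

Call:
arm_command(
  deltas=[
    [[0,0,0,0,0,0],[0,0,0,0,0,0],[0,0,0,0,0,0],[0,0,0,0,0,0],[0,0,0,0,0,0],[0,0,0,0,0,0],[0,0,0,0,0,0],[0,0,0,0,0,0],[0,0,0,0,0,0]],
  ],
  gripper=-1,
  squeeze=15,
)

```text
t: 8.97
tool_pos: [0.6386, -0.119, 0.0526]
orientation: [-3.134, -0.214, 0.0]
force: [-0.8, 0.2, 1.0]
opening: 0.0506
gripper_force: 15.0
```

Call:
arm_command(
  deltas=[
    [[0,0,2,0,0,0],[0,0,3,0,0,0],[-0.6,1,2,0,0,0],[-1.5,2.4,1,0,0,0],[-2.1,3.5,0,0,0,0],[-2.1,3.5,0,0,0,0],[-2.1,3.5,0,0,0,0],[-2.1,3.5,0,0,0,0],[-2.1,3.5,0,0,0,0],[-2.1,3.5,0,0,0,0],[-2.0,3.2,0,0,0,0],[-1.4,2.0,0,0,0,0]],
  ],
)

```text
t: 9.97
tool_pos: [0.4555, 0.1794, 0.1324]
orientation: [-3.133, -0.217, 0.001]
force: [-0.5, 0.1, -1.2]
opening: 0.0509
gripper_force: 15.0
```

Call:
arm_command(
  deltas=[
    [[-0.6,1.0,0,0,0,0],[0,0,0,0,0,0],[0,0,0,0,0,0],[0,0,0,0,0,0]],
  ],
)

```text
t: 10.3
tool_pos: [0.4523, 0.1861, 0.1326]
orientation: [3.134, 0.213, 0.0]
force: [0.7, 0.2, -0.7]
opening: 0.0511
gripper_force: 15.0
```

Run:
```python
from h import *
s=monitor.read_state(); m,im=snap('wrist','w5.png')
print(s['tool_pos'],s['opening'])
for n,p in dict(sp=(.4513,.187,.018),sm=(.4455,.097,.018),c1=(.4513+.0355,.187+.045,.018)).items(): print(n,np.round(proj(m,p)))
```

```text
[0.45232011 0.18606262 0.13263404] 0.0510684954672273
sp [316. 233.]
sm [444. 258.]
c1 [256. 172.]
```

View pics/w5.png

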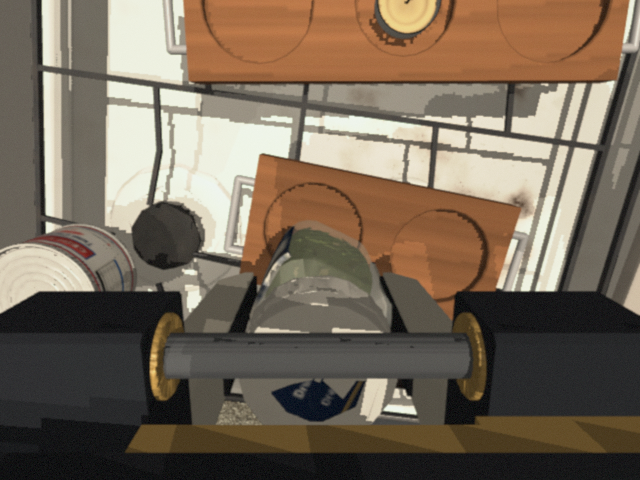

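The short-board wells are at (313,231) and (440,254), about 2–3 mm off prediction towards +x/+y. I'll correct and lower.

Call:
arm_command(
  deltas=[
    [[0.1,0.35,-2,0,0,0],[0,0,-2,0,0,0],[0,0,-2,0,0,0],[0,0,-1.2,0,0,0],[0,0,-0.6,0,0,0],[0,0,-0.3,0,0,0],[0,0,0,0,0,0],[0,0,0,0,0,0],[0,0,0,0,0,0]],
  ],
)

```text
t: 11.1
tool_pos: [0.4537, 0.1906, 0.0529]
orientation: [-3.134, -0.214, -0.003]
force: [0.3, -0.3, -1.1]
opening: 0.0508
gripper_force: 15.0
```

Call:
arm_command(
  deltas=[
    [[0,0,0,0,0,0],[0,0,0,0,0,0],[0,0,0,0,0,0],[0,0,0,0,0,0],[0,0,0,0,0,0]],
  ],
  gripper=0.5,
)

```text
t: 11.52
tool_pos: [0.4528, 0.1905, 0.0519]
orientation: [-3.134, -0.214, -0.001]
force: [-0.7, -0.1, -0.5]
opening: 0.0695
gripper_force: 0.0
```

Call:
arm_command(
  deltas=[
    [[0,0,2,0,0,0],[0,0,4,0,0,0],[0,0,4,0,0,0],[0,-1.5,3,0,0,0],[0,-3,0,0,0,0],[0,-4,0,0,0,0],[0,-4,0,0,0,0],[0,-4,0,0,0,0],[0,-4,0,0,0,0],[0,-4,0,0,0,0],[0,-4,0,0,0,0],[0,-4,0,0,0,0]],
  ],
)

```text
t: 12.52
tool_pos: [0.4523, -0.1365, 0.1819]
orientation: [3.134, 0.214, 0.001]
force: [0.1, 0.6, -0.8]
opening: 0.0695
gripper_force: 0.0
```

Call:
arm_command(
  deltas=[
    [[0,-4,0,0,0,0],[0,-4,0,0,0,0],[0,-3,0,0,0,0],[0,-1.6,0,0,0,0],[0,-0.5,0,0,0,0],[0,0,0,0,0,0],[0,0,0,0,0,0],[0,0,0,0,0,0]],
  ],
  gripper=1,
)

```text
t: 13.18
tool_pos: [0.4528, -0.2642, 0.1815]
orientation: [-3.134, -0.216, 0.0]
force: [-0.1, 1.0, -0.7]
opening: 0.093
gripper_force: 0.0
```

Run:
```python
from h import *
s=monitor.read_state(); m,im=snap('wrist','w6.png')
print(s['tool_pos'],s['opening'])
for n,p in dict(s1=(.452,-.266,.1),s1b=(.452,-.266,.012),dark=(.543,-.18,.117)).items(): print(n,np.round(proj(m,p)))
```

```text
[ 0.45279254 -0.26424848  0.18153308] 0.09302092730929272
s1 [321. 246.]
s1b [320. 217.]
dark [179.  62.]
```

View pics/w6.png

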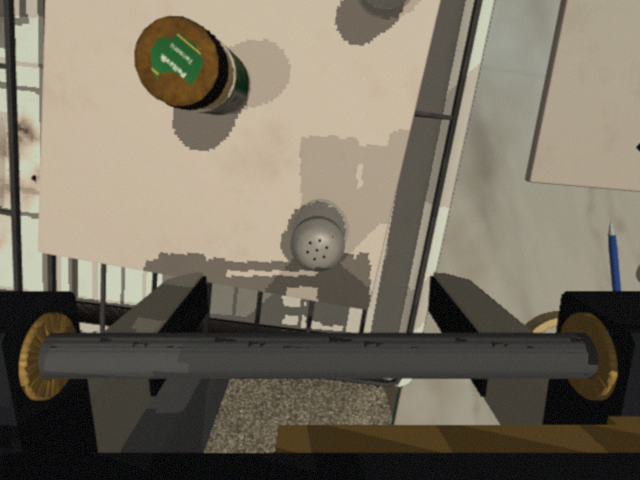

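The shaker is at (319,246), as predicted; descend and grip it.

Call:
arm_command(
  deltas=[
    [[0,-0.1,-1.5,0,0,0],[0,0,-3,0,0,0],[0,0,-3.5,0,0,0],[0,0,-3,0,0,0],[0,0,-2,0,0,0],[0,0,-1.1,0,0,0],[0,0,0,0,0,0],[0,0,0,0,0,0],[0,0,0,0,0,0]],
  ],
)

```text
t: 13.98
tool_pos: [0.454, -0.2671, 0.0426]
orientation: [3.132, 0.215, 0.004]
force: [0.3, -0.3, 0.0]
opening: 0.0929
gripper_force: 0.0
```

Call:
arm_command(
  deltas=[
    [[0,0,0,0,0,0],[0,0,0,0,0,0],[0,0,0,0,0,0],[0,0,0,0,0,0],[0,0,0,0,0,0],[0,0,0,0,0,0],[0,0,0,0,0,0],[0,0,0,0,0,0],[0,0,0,0,0,0],[0,0,0,0,0,0]],
  ],
  gripper=-1,
)

```text
t: 14.82
tool_pos: [0.4526, -0.2665, 0.0406]
orientation: [-3.134, -0.214, 0.0]
force: [0.3, -0.1, -0.0]
opening: 0.042
gripper_force: 15.0
```

Call:
arm_command(
  deltas=[
    [[0,0,2,0,0,0],[0,0.5,3,0,0,0],[0,2,2,0,0,0],[0,3.5,0,0,0,0],[0,4,0,0,0,0],[0,4,0,0,0,0],[0,4,0,0,0,0],[0,4,0,0,0,0],[0,4,0,0,0,0],[-0.2,4,0,0,0,0],[-0.2,3.5,0,0,0,0],[-0.1,2,0,0,0,0]],
  ],
)

```text
t: 15.82
tool_pos: [0.4469, 0.0917, 0.1106]
orientation: [-3.133, -0.217, -0.0]
force: [0.4, 0.3, -0.4]
opening: 0.0419
gripper_force: 15.0
```

Call:
arm_command(
  deltas=[
    [[0,1,0,0,0,0],[0,0,0,0,0,0],[0,0,0,0,0,0],[0,0,0,0,0,0]],
  ],
)

```text
t: 16.15
tool_pos: [0.4478, 0.0973, 0.1105]
orientation: [3.134, 0.213, -0.0]
force: [-0.4, 0.5, -0.7]
opening: 0.0421
gripper_force: 15.0
```

Call:
arm_command(
  deltas=[
    [[0,0.2,-2,0,0,0],[0,0,-2,0,0,0],[0,0,-1.6,0,0,0],[0,0,-1,0,0,0],[0,0,-0.5,0,0,0],[0,0,0,0,0,0],[0,0,0,0,0,0],[0,0,0,0,0,0]],
  ],
)

```text
t: 16.82
tool_pos: [0.4486, 0.1003, 0.0408]
orientation: [-3.134, -0.214, -0.003]
force: [0.5, 0.5, -0.5]
opening: 0.042
gripper_force: 15.0
```

Call:
arm_command(
  deltas=[
    [[0,0,0,0,0,0],[0,0,0,0,0,0],[0,0,0,0,0,0],[0,0,0,0,0,0],[0,0,0,0,0,0]],
  ],
  gripper=0.3,
)

```text
t: 17.23
tool_pos: [0.4478, 0.1005, 0.0399]
orientation: [-3.134, -0.215, -0.001]
force: [-1.5, -1.3, 0.2]
opening: 0.06
gripper_force: 0.0
```

Call:
arm_command(
  deltas=[
    [[0,0,2,0,0,0],[0,0,4,0,0,0],[0,0,4,0,0,0],[0,0,4,0,0,0],[0.2,-1,2,0,0,0],[1.2,-3,0,0,0,0],[1.4,-3.7,0,0,0,0],[1.4,-3.7,0,0,0,0],[1.4,-3.7,0,0,0,0],[1.4,-3.7,0,0,0,0],[1.4,-3.7,0,0,0,0],[1.0,-3,0,0,0,0]],
  ],
)

```text
t: 18.23
tool_pos: [0.5422, -0.1574, 0.1996]
orientation: [3.134, 0.213, 0.0]
force: [0.5, 0.2, 0.3]
opening: 0.0605
gripper_force: 0.0
```

Call:
arm_command(
  deltas=[
    [[0.2,-1.8,0,0,0,0],[0,-0.6,0,0,0,0],[0,0,0,0,0,0],[0,0,0,0,0,0],[0,0,0,0,0,0]],
  ],
  gripper=1,
)

```text
t: 18.65
tool_pos: [0.5435, -0.1772, 0.1996]
orientation: [-3.134, -0.216, 0.0]
force: [0.5, 0.8, 0.4]
opening: 0.089
gripper_force: 0.0
```

Call:
arm_command(
  deltas=[
    [[0,-0.3,-1.5,0,0,0],[0,0,-3,0,0,0],[0,0,-3.7,0,0,0],[0,0,-3.3,0,0,0],[0,0,-2,0,0,0],[0,0,-1.3,0,0,0],[0,0,0,0,0,0],[0,0,0,0,0,0],[0,0,0,0,0,0]],
  ],
)

```text
t: 19.4
tool_pos: [0.5451, -0.1817, 0.0538]
orientation: [3.133, 0.215, 0.004]
force: [0.1, -0.3, -0.3]
opening: 0.0929
gripper_force: 0.0
```

Call:
arm_command(
  deltas=[
    [[0,0,0,0,0,0],[0,0,0,0,0,0],[0,0,0,0,0,0],[0,0,0,0,0,0],[0,0,0,0,0,0],[0,0,0,0,0,0],[0,0,0,0,0,0],[0,0,0,0,0,0],[0,0,0,0,0,0],[0,0,0,0,0,0]],
  ],
  gripper=-1,
)

```text
t: 20.23
tool_pos: [0.5436, -0.1815, 0.0516]
orientation: [-3.134, -0.214, 0.0]
force: [0.1, 0.4, 0.4]
opening: 0.0437
gripper_force: 15.0
```

Call:
arm_command(
  deltas=[
    [[0,0,2,0,0,0],[0,0,3,0,0,0],[0,2,2,0,0,0],[0.3,3.5,0,0,0,0],[0.5,4,0,0,0,0],[0.5,4,0,0,0,0],[0.5,4,0,0,0,0],[0.5,4,0,0,0,0],[0.5,4,0,0,0,0],[0.5,4,0,0,0,0],[0.5,4,0,0,0,0],[0.5,4,0,0,0,0]],
  ],
)

```text
t: 21.23
tool_pos: [0.5863, 0.1954, 0.1214]
orientation: [3.134, 0.214, -0.0]
force: [0.7, -0.7, -2.1]
opening: 0.0438
gripper_force: 15.0
```

Call:
arm_command(
  deltas=[
    [[0.3,3,0,0,0,0],[0,1.5,0,0,0,0],[0,0.3,0,0,0,0],[0,0,0,0,0,0],[0,0,0,0,0,0],[0,0,0,0,0,0]],
  ],
)

```text
t: 21.73
tool_pos: [0.5897, 0.2397, 0.1215]
orientation: [3.134, 0.212, -0.001]
force: [0.4, -0.9, -0.7]
opening: 0.0438
gripper_force: 15.0
```

Call:
arm_command(
  deltas=[
    [[0,0.1,-2,0,0,0],[0,0,-2,0,0,0],[0,0,-1.6,0,0,0],[0,0,-1,0,0,0],[0,0,-0.5,0,0,0],[0,0,0,0,0,0],[0,0,0,0,0,0],[0,0,0,0,0,0]],
  ],
)

```text
t: 22.4
tool_pos: [0.5907, 0.2425, 0.0521]
orientation: [-3.134, -0.214, -0.003]
force: [-0.8, 0.1, -0.8]
opening: 0.044
gripper_force: 15.0
```

Call:
arm_command(
  deltas=[
    [[0,0,0,0,0,0],[0,0,0,0,0,0],[0,0,0,0,0,0],[0,0,0,0,0,0],[0,0,0,0,0,0]],
  ],
  gripper=0.4,
)

```text
t: 22.82
tool_pos: [0.5898, 0.2426, 0.051]
orientation: [-3.134, -0.215, -0.001]
force: [-0.4, 0.5, 0.3]
opening: 0.0646
gripper_force: 0.0
```

Call:
arm_command(
  deltas=[
    [[0,0,2,0,0,0],[0,0,4,0,0,0],[0,0,4,0,0,0],[0,0,3,0,0,0],[0,-1.5,2,0,0,0],[0.2,-3.5,0,0,0,0],[0.3,-4.1,0,0,0,0],[0.3,-4.1,0,0,0,0],[0.3,-4.1,0,0,0,0],[0.3,-4.1,0,0,0,0],[0.3,-4.1,0,0,0,0],[0.3,-4.1,0,0,0,0]],
  ],
)

```text
t: 23.82
tool_pos: [0.6095, -0.0555, 0.2009]
orientation: [3.134, 0.215, 0.001]
force: [1.5, 0.5, 0.2]
opening: 0.0649
gripper_force: 0.0
```

Call:
arm_command(
  deltas=[
    [[0.3,-4.1,0,0,0,0],[0.3,-4.1,0,0,0,0],[0.3,-4.1,0,0,0,0],[0.3,-4.1,0,0,0,0],[0.2,-3.5,0,0,0,0],[0.2,-2.2,0,0,0,0],[0.1,-1,0,0,0,0],[0,0,0,0,0,0],[0,0,0,0,0,0],[0,0,0,0,0,0]],
  ],
  gripper=1,
)

```text
t: 24.65
tool_pos: [0.6269, -0.2827, 0.2006]
orientation: [-3.133, -0.216, 0.0]
force: [0.1, 0.5, 0.3]
opening: 0.0928
gripper_force: 0.0
```

Run:
```python
from h import *
s=monitor.read_state(); m,im=snap('wrist','w7.png')
print(s['tool_pos'],s['opening'])
for n,p in dict(s2=(.6237,-.2865,.1)).items(): print(n,np.round(proj(m,p)))
```

```text
[ 0.62690872 -0.28272587  0.20059008] 0.09277770741870685
s2 [323. 242.]
```

View pics/w7.png

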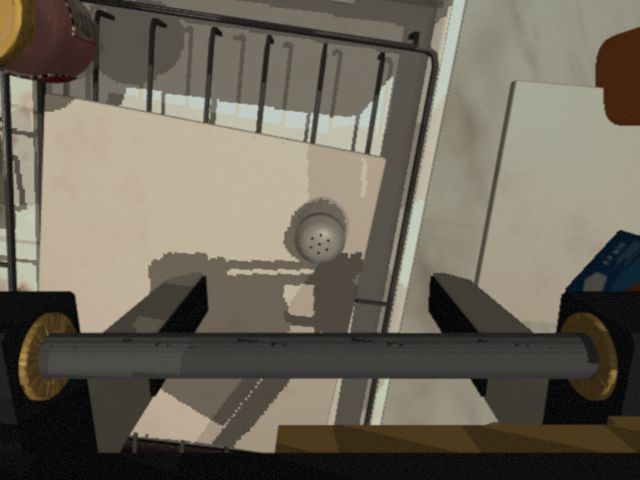

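The second shaker is at (319,241), within 3 px of prediction.

Call:
arm_command(
  deltas=[
    [[-0.25,-0.2,-2,0,0,0],[0,0,-3.8,0,0,0],[0,0,-4,0,0,0],[0,0,-3.2,0,0,0],[0,0,-2,0,0,0],[0,0,-1,0,0,0],[0,0,0,0,0,0],[0,0,0,0,0,0],[0,0,0,0,0,0]],
  ],
)

```text
t: 25.45
tool_pos: [0.6259, -0.2869, 0.0435]
orientation: [3.132, 0.215, 0.005]
force: [0.3, 0.3, -0.2]
opening: 0.0932
gripper_force: 0.0
```

Call:
arm_command(
  deltas=[
    [[0,0,0,0,0,0],[0,0,0,0,0,0],[0,0,0,0,0,0],[0,0,0,0,0,0],[0,0,0,0,0,0],[0,0,0,0,0,0],[0,0,0,0,0,0],[0,0,0,0,0,0],[0,0,0,0,0,0],[0,0,0,0,0,0]],
  ],
  gripper=-1,
)

```text
t: 26.28
tool_pos: [0.624, -0.2865, 0.0405]
orientation: [-3.134, -0.214, 0.0]
force: [-0.8, 1.0, -0.5]
opening: 0.0419
gripper_force: 15.0
```

Call:
arm_command(
  deltas=[
    [[0,0,2,0,0,0],[0,0.5,3,0,0,0],[-0.1,2,2,0,0,0],[-0.1,3.5,0,0,0,0],[-0.1,4,0,0,0,0],[-0.1,4,0,0,0,0],[-0.1,4,0,0,0,0],[-0.1,4,0,0,0,0],[-0.1,4,0,0,0,0],[-0.1,4,0,0,0,0],[-0.1,3,0,0,0,0],[-0.1,1.7,0,0,0,0]],
  ],
)

```text
t: 27.28
tool_pos: [0.6135, 0.0643, 0.1105]
orientation: [-3.133, -0.218, 0.0]
force: [0.2, -0.1, -0.8]
opening: 0.0419
gripper_force: 15.0
```

Call:
arm_command(
  deltas=[
    [[0,0.3,0,0,0,0],[0,0,0,0,0,0],[0,0,0,0,0,0],[0,0,0,0,0,0]],
  ],
)

```text
t: 27.62
tool_pos: [0.6142, 0.0621, 0.1105]
orientation: [3.134, 0.212, -0.0]
force: [0.2, -0.7, -1.3]
opening: 0.0416
gripper_force: 15.0
```

Call:
arm_command(
  deltas=[
    [[0,0,-2,0,0,0],[0,0,-2,0,0,0],[0,0,-1.6,0,0,0],[0,0,-1,0,0,0],[0,0,-0.5,0,0,0],[0,0,0,0,0,0],[0,0,0,0,0,0],[0,0,0,0,0,0]],
  ],
)

```text
t: 28.28
tool_pos: [0.6152, 0.0632, 0.041]
orientation: [3.134, 0.214, 0.003]
force: [-0.8, -0.3, -0.5]
opening: 0.0417
gripper_force: 15.0
```

Call:
arm_command(
  deltas=[
    [[0,0,0,0,0,0],[0,0,0,0,0,0],[0,0,0,0,0,0],[0,0,0,0,0,0],[0,0,0,0,0,0]],
  ],
  gripper=0.4,
)

```text
t: 28.7
tool_pos: [0.6143, 0.0635, 0.04]
orientation: [3.134, 0.214, 0.001]
force: [0.5, -0.3, 0.7]
opening: 0.0643
gripper_force: 0.0
```

Call:
arm_command(
  deltas=[
    [[0,0,2,0,0,0],[0,0,4,0,0,0],[0,0,4,0,0,0],[-2,0,3.5,0,0,0],[-2,0,3.5,0,0,0],[-3,1,2,0,0,0],[-3,1,2,0,0,0],[-3,1,2,0,0,0],[-2,1,2,0,0,0],[0,0,0,0,0,0],[0,0,0,0,0,0],[0,0,0,0,0,0]],
  ],
)

```text
t: 29.7
tool_pos: [0.4644, 0.1033, 0.2891]
orientation: [3.134, 0.215, 0.0]
force: [-0.4, -0.7, -0.1]
opening: 0.0653
gripper_force: 0.0
```

Run:
```python
from h import *
s=monitor.read_state(); m,im=snap('wrist','w8.png'); m2,b=snap('scene','s8.png')
print(s['tool_pos'],s['opening'])
for n,p in dict(s1=(.4475,.0995,.1),w=(.453,.1895,.108),s2=(.6143,.063,.1),d=(.59,.242,.115),t=(.602,.1525,.026)).items(): print(n,np.round(proj(m,p)),np.round(proj(m2,p)))
c=cv2.resize(b[130:280,220:420],None,fx=3,fy=3,interpolation=cv2.INTER_CUBIC)
w=cv2.resize(im,None,fx=.8,fy=.8) 
cv2.imwrite('pics/s8c.png',c)
```

```text
[0.46440475 0.10327452 0.28911819] 0.0652894776869444
s1 [319. 231.] [264. 206.]
w [214. 213.] [262. 167.]
s2 [396.  29.] [348. 212.]
d [155.  24.] [323. 138.]
t [286.  48.] [334. 195.]
```

View pics/s8c.png

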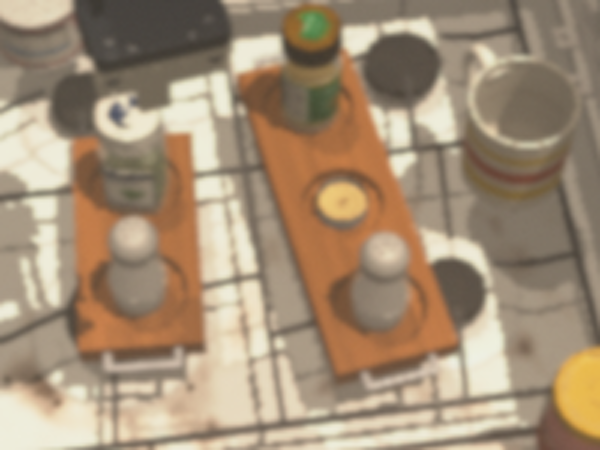

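All five stand upright in their wells in the scene crop; one wrist view from above to check centring.

View pics/w8.png

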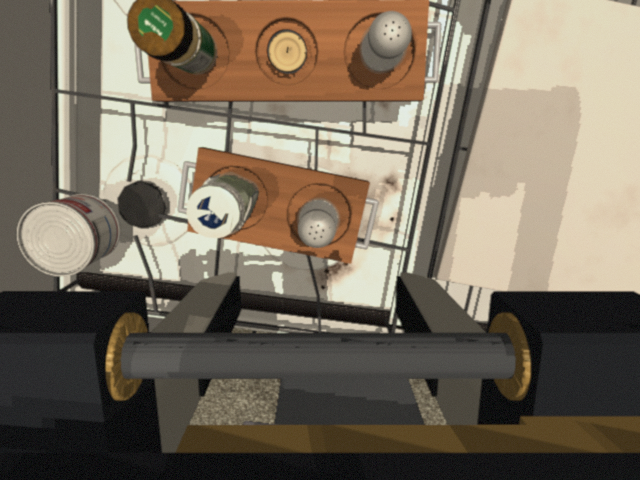

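Everything is seated near its well centre and the gripper is clear of it all. Handing in.

```bash
python3 -c "
from h import *
print(ticket.close_job())"
```

```text
the job is handed in; nothing more can be done
None
```

The job is handed in at about 30 s on the robot's clock: all five things stand upright in their wells in the last pictures, and the jam jar, tin and mug were left untouched; no verdict came back.

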